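# Open the hasped store box and put the spice jar away

### The arm

A 6-joint arm with a two-finger parallel gripper is mounted at the origin on a cart in front of the work surface, level with it; the furniture and walls round the work are solid. World frame = base frame: x ahead of the robot, y to its left, z up, the work surface at z = 0. Lengths are in m, angles in rad, forces in N, time in s.
With the tool pointing down it reaches from about 0.325 to 0.85 m from the base axis. Payload 4.4 kg.
Tool frame: the origin (TCP) lies between the finger pads; the fingertips stand 22 mm ahead of it and the grasp point (between the pads) lies 3 mm ahead of it; z points along the fingers, y is the direction in which the jaws open and shut (so a half turn about z gives the same grasp; the last joint's range is limited). The gripper opens to 94 mm and grips with 3 to 60 N. Pads are 16 mm wide; open, the fingers measure 119 mm over their backs; the gripper's body (75 mm by 177 mm) begins 78 mm behind the grasp point.
Start: joints at [-1.363, 0.207, 1.542, -0, 1.393, -0.15], TCP at [0.202, -0.538, 0.227] pointing down, gripper open.
Joint ranges: [-2.73, 2.73], [-0.86, 2.22], [0.23, 2.46], [-1.11, 4.25], [0.08, 2.63], [-2.82, 2.82]. Speed limits (rad/s): [2.79, 2.79, 3.14, 3.14, 3.14, 3.14].

### API

Orientations are given as [roll, pitch, yaw] about the fixed x, y, z axes, in that order (R = Rz(yaw) Ry(pitch) Rx(roll)).
In Python, from plant import bot gives the robot as it stands.
- The arm moves only by the tool arm_command, never from a script. Its argument "moves" is one flat list of numbers, 7 for each row, row after row: the shift along the world's x, y, z in cm, then the turn, a rotation vector about the world's x, y, z in rad, then the opening in per cent of the stroke, from 0 (shut) to 100 (fully open). A call has 1 to 20 rows; each row shifts and turns the commanded pose from where the row before left it; what a row does not reach is not made up. A row lasts 1/8 s, in which the tool goes at most 62.5 mm and 10.7 degrees, less where a joint would pass 70% of its speed; a pose out of reach is approached as far as the arm can. A call is refused whole if a number of a shift passes 6.25 or a number of a turn 0.188, either way. A call with a gripper value outside its range is refused whole. The fingers move at their own pace and stop on an object; the grip force is fixed at half the most. Time passes only in rows, so rows that do not move let the fingers close. It gives the time, the measured TCP pose, the force and the opening at its end, in the units of the state.
- bot.read_state(): the state, without advancing time (a new reading comes with each control period).
- bot.capture(name): name is "side" or "top"; returns (picture, depth): 384x512x3 uint8, red, green, blue; 384x512 float32, m along the optical axis (not along the pixel's ray), 0 where there is no reading.
- bot.camera_params(name): a dict with "K" (3x3 intrinsics, pixels), "k1" (the pictures are not rectified: a ray, as slopes to the right and down, at radius r is drawn at 1 + k1 r^2 times it, then the intrinsics apply), "cam_to_world" (4x4, takes a point from camera to world coordinates). Camera axes: x right, y up, looking along -z (the intrinsics and any distortion apply to the point x, -y, -z); pixel columns grow to the right and rows downward; lengths in m; the calibration is good to about 2 mm. A picture is of the moment at which its call begins. camera_params takes no time and is no camera call.
- bot.close_job(): hands the job in, once; it reports no verdict.
The state is a dict: "t": time; "joint_pos": joint angles; "qvel": joint speeds; "effort": joint torques, N m; "eef_pos": TCP position; "orientation": TCP orientation; "contact_force": force on the tool from outside, world axes, zero at the start; "moment": the same for the moment, N m; "opening": opening from 0.0 (shut) to 1.0 (fully open).
Only numpy, scipy, OpenCV 4.12 (cv2) and the standard library are available. Lean on these libraries where they do the work, as an engineer would, in place of code of your own. Each camera call takes 0.05 s, during which the arm holds its last target.

### The job

Put the spice jar from the front of the bench away in the steel store box: swing the hasp right off the lid, lift the lid off by its knob and lay it flat, knob up, inside the rim of the low tray, then stand the jar upright on the floor of the box and leave the box open. Set the lid and the jar down, do not drop them, and leave everything else where it is.

Things in the scene. Friction and masses are not known exactly. Their poses are not given: they have to be found in the camera images.
- box: Store box of plain sheet steel with a loose lid and a swivel hasp, fixed to the bench. Outside 160 (x) x 180 (y) x 122 mm high, walls 4 mm, mouth 152 x 172 mm, inner floor 6 mm above the bench. Origin: centre of its underside, on the bench. x and y lie along its sides, z up; the hasp is on the wall at -x, which faces roughly to the robot. Not to be confused with the tapering pan that has a bar-handled lid and no hasp, which stands farther off.
- hasp (a joint): Swivel hasp: flat steel strap 18 mm wide that turns about an upright pivot on the box's -x wall. 0: it points along the box's +x and lies over the edge of the lid, 3 mm above it, so that the lid cannot come up; it starts anywhere from 0 to 0.3. It grows as the strap swings clockwise seen from above, towards the box's -y side: at 1.3 it is clear of the lid, stop at 2.2 rad. Stays where it is left; about 1.5 N at the pin moves it.
- hasp_pivot (a point): Point on the hasp's upright turning axis, at the strap's height, 131 mm over the bench; in the box's frame at (-98, -30, 131) mm.
- hasp_pin (a point): Finger pin of the hasp: an upright round steel pin, 12 mm in diameter, standing 34 mm above the strap, 40 mm from the turning axis. The point is on the pin's axis, 10 mm below its top and 24 mm above the strap, 157 mm over the bench. It turns with the hasp: in the box's frame the pin lies from the pivot at 40 mm x (cos q, -sin q), q being the hasp's value.
- lid: Loose lid of plain steel, 0.3 kg: a plate 160 (x) x 180 (y) x 4 mm with four locating ribs 8 mm deep under it (outside 145 x 165 mm) that sit in the box's mouth, and a knob in the middle of its top. Origin: centre of the underside, level with the ribs' lower edges; the plate's top is 12 mm above it. z up out of the knob. On the box the origin is 114 mm above the box's.
- lid_knob (a point): Lid's black knob: round, 32 mm in diameter, 24 mm high, on a thinner stem; the point is on its axis at gripping height, 10 mm below its top and 40 mm above the lid's origin.
- tray: Low square tray of plain aluminium, fixed to the bench: 240 x 240 mm outside, rim 4 mm thick and 16 mm high, inside 232 x 232 mm, its floor 4 mm above the bench. Origin: centre of its underside, x and y along its sides. The lid fits inside with its sides roughly parallel to the tray's and then stands on its ribs.
- jar: Spice jar: clear round jar with a screw cap, 106 mm high, body 42 mm and cap (top 21 mm) 45 mm in diameter, about 0.11 kg, loose, standing upright alone near the left or right end of the bench's front part, about 0.4 m to one side of the robot's middle line. (Two more such jars stand far back against the splash under the grill: not those.) Origin: centre of its underside, z up through the cap.
- mill: Pepper mill, turned wood, 58 mm in diameter, 160 mm high, standing in the bench's front part at the other end from the jar (the two swap sides). Leave alone. Origin: centre of its underside.
- timer: Round kitchen timer, 68 mm in diameter, 50 mm high, on the bench behind the space between box and tray. Leave alone. Origin: centre of its underside.
- peeler: Peeler, 170 x 25 x 18 mm, lying on the bench at its front edge. Leave alone. Origin: centre of its underside, x along it.
There are look-alikes about, which are no part of the job. There is more than one size of the jar; the one meant has the size given above.

How it is judged:
By the outcome, as a careful person would: the job done as asked, in the order asked, and still so for the second after the job is handed in, with the robot touching nothing.
It also fails if it takes over 67 s, if anything falls off the work surface, if the arm or the gripper's body presses on something with over 40 N, if the wrist force passes 120 N, or if a joint passes its speed limit or range.

## Working session

There is one attempt and no reset: what is moved stays moved. The work goes in short steps, Python scripts to look and compute and a tool call to move; the robot and the scene stay as the last step left them, time stands still between calls to the robot, and variables do not carry over. Pictures are saved under pics/ and viewed, and the job is handed in when it is done.

Besides the shell and the picture viewer there is one more tool, called after "Request:" by a JSON object that holds its "op" and its "data". arm_command: Moves the arm, as the interface text tells. Its arguments: {"type":"object","properties":{"moves":{"type":"array","items":{"type":"number"}}},"required":["moves"]}

```bash
mkdir -p pics; ls
cat > h.py <<'E'
import numpy as np, cv2, pickle
from plant import bot
def cap(n,tag):
    p,d=bot.capture(n); cv2.imwrite(f'pics/{tag}.png',p[:,:,::-1]); np.savez(f'{tag}.npz',p=p,d=d)
    c=bot.camera_params(n); pickle.dump(c,open(f'{tag}.pkl','wb')); return p,d
def load(tag):
    z=np.load(f'{tag}.npz'); return z['p'],z['d'],pickle.load(open(f'{tag}.pkl','rb'))
def ray(c,u,v):
    K=np.array(c['K']); k=c['k1']; x=(u-K[0,2])/K[0,0]; y=(v-K[1,2])/K[1,1]
    a,b=x,y
    for _ in range(30):
        s=1+k*(a*a+b*b); a,b=x/s,y/s
    return np.array([a,-b,-1.0])
def pt(c,u,v,depth):
    T=np.array(c['cam_to_world']); return (T@np.append(ray(c,u,v)*depth,1))[:3]
def atz(c,u,v,z):
    T=np.array(c['cam_to_world']); r=T[:3,:3]@ray(c,u,v); o=T[:3,3]; return o+r*(z-o[2])/r[2]
def proj(c,P):
    T=np.linalg.inv(np.array(c['cam_to_world'])); q=T[:3,:3]@np.array(P)+T[:3,3]
    a,b=q[0]/-q[2],-q[1]/-q[2]; s=1+c['k1']*(a*a+b*b); K=np.array(c['K'])
    return K[0,0]*a*s+K[0,2],K[1,1]*b*s+K[1,2]
def crop(tag,u0,u1,v0,v1,f,out):
    p=load(tag)[0]; cv2.imwrite(f'pics/{out}.png',cv2.resize(p[v0:v1,u0:u1,::-1],None,fx=f,fy=f,interpolation=cv2.INTER_CUBIC))
def pmap(tag):
    p,d,c=load(tag); out=np.zeros(d.shape+(3,))
    for v in range(d.shape[0]):
        for u in range(d.shape[1]):
            if d[v,u]>0: out[v,u]=pt(c,u,v,d[v,u])
            else: out[v,u]=np.nan
    return out
E
python3 - <<'E'
from h import *
np.set_printoptions(precision=4,suppress=True)
for n in('side','top'):
    cap(n,n+'0'); c=bot.camera_params(n); print(n,c)
print(bot.read_state())
E
```

```text
pics
side {'K': array([[488.6542,   0.    , 258.192 ],
       [  0.    , 488.6542, 182.1934],
       [  0.    ,   0.    ,   1.    ]]), 'k1': 0.06627038387931893, 'cam_to_world': array([[-0.9999, -0.0005,  0.0171,  0.5702],
       [ 0.0138, -0.6147,  0.7886,  1.0486],
       [ 0.0101,  0.7887,  0.6146,  0.9322],
       [ 0.    ,  0.    ,  0.    ,  1.    ]])}
top {'K': array([[461.7687,   0.    , 254.4271],
       [  0.    , 461.7687, 193.7228],
       [  0.    ,   0.    ,   1.    ]]), 'k1': -0.06669731964944225, 'cam_to_world': array([[ 0.0073,  0.9907, -0.136 ,  0.362 ],
       [-1.    ,  0.0077,  0.0021,  0.0025],
       [ 0.0031,  0.136 ,  0.9907,  1.361 ],
       [ 0.    ,  0.    ,  0.    ,  1.    ]])}
{'t': 0.1, 'joint_pos': array([-1.3625,  0.2073,  1.5428, -0.    ,  1.3935, -0.1505]), 'qvel': array([-0.0001, -0.0016, -0.0043, -0.0008,  0.0005,  0.0014]), 'effort': array([  0.0001, -37.1863, -28.2293,   0.0701,   0.0311,  -0.    ]), 'eef_pos': array([ 0.2018, -0.5377,  0.2264]), 'orientation': array([-3.1396, -0.0003,  0.3588]), 'contact_force': array([-0.2834, -0.2941,  0.2175]), 'moment': array([ 0.0037, -0.0078,  0.0202]), 'opening': 1.000219720912757}
```

View pics/top0.png

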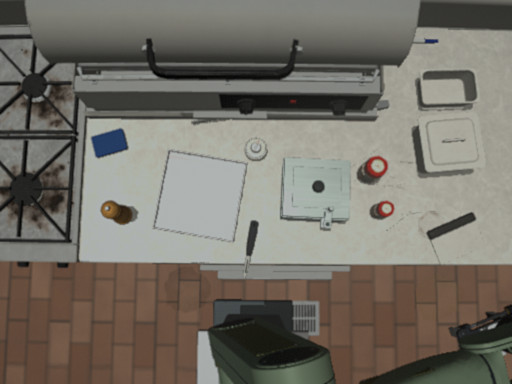

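View pics/side0.png

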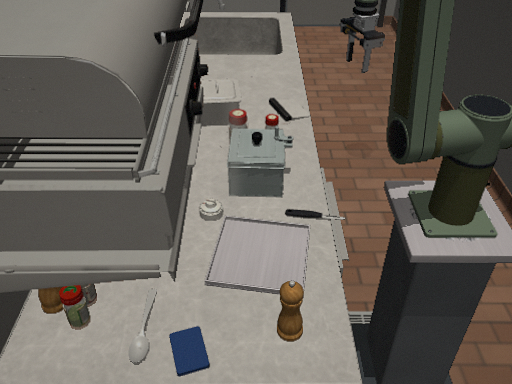

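Top view: box at about (317,188) with its knob at (318,186) and the hasp at (327,216). Tray at (200,195), timer (256,149), mill (115,211). There are two red-capped jars, at (376,168) and (385,209). I'll enlarge these and measure the jars' sizes.

Run:
```python
from h import *
np.set_printoptions(precision=4,suppress=True)
crop('top0',270,410,140,240,5,'t_crop1')
crop('side0',190,340,80,205,5,'s_crop1')
for t in('top0','side0'):
    m=pmap(t); np.save(t+'_m.npy',m)
m=np.load('top0_m.npy')
for n,(u,v) in dict(knob=(318,186),plate=(300,200),jarA=(376,168),jarB=(385,209),tray=(200,195),timer=(256,149),mill=(108,209),hasp=(327,216),grill=(230,110),grilltop=(230,75),hood=(230,40),handle=(230,76)).items(): print(n,m[v,u])
m=np.load('side0_m.npy')
for n,(u,v) in dict(knob=(257,137),jarA=(238,116),jarB=(272,119)).items(): print(n,m[v,u])
```

```text
knob [ 0.5484 -0.1671  0.1625]
plate [ 0.5152 -0.123   0.1277]
jarA [ 0.6031 -0.3294  0.1365]
jarB [ 0.4942 -0.3579  0.111 ]
tray [0.5433 0.1611 0.0034]
timer [ 0.675  -0.0039  0.0426]
mill [0.4835 0.3847 0.1595]
hasp [ 0.4722 -0.1948  0.1315]
grill [0.717  0.0613 0.2747]
grilltop [0.6713 0.0444 0.606 ]
hood [0.7424 0.0462 0.5927]
handle [0.6698 0.0444 0.6052]
knob [ 0.5494 -0.1493  0.1646]
jarA [ 0.6079 -0.3177  0.136 ]
jarB [ 0.4971 -0.3493  0.1065]
```

View pics/t_crop1.png

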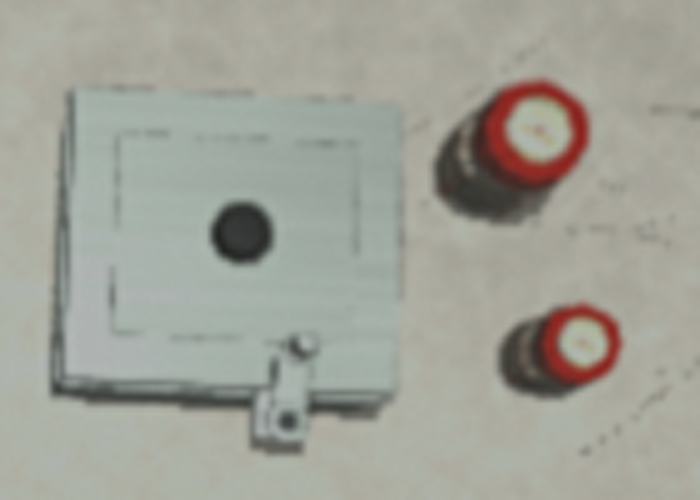

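View pics/s_crop1.png

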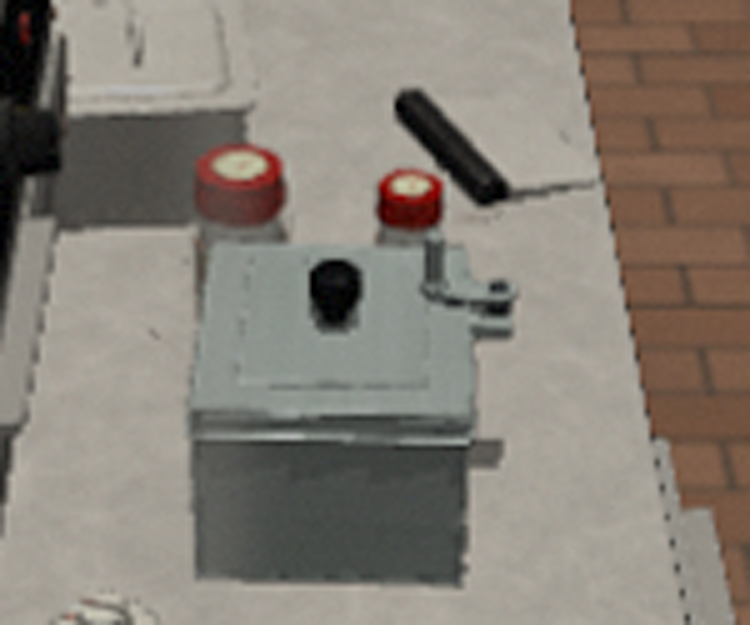

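Two red-capped jars: A at (376,168) tops out at 0.136 m with a cap of about 56 mm, so it's the look-alike. B at (385,209) tops out at 0.107–0.111 m with a cap of about 43 mm, so it fits the 106 mm / 45 mm description. Next, the precise measurements.

Run:
```python
from h import *
np.set_printoptions(precision=4,suppress=True)
mt=np.load('top0_m.npy'); ms=np.load('side0_m.npy')
for nm,m in(('top',mt),('side',ms)):
    X,Y,Z=m[...,0],m[...,1],m[...,2]
    s=(X>.40)&(X<.68)&(Y<-.03)&(Y>-.30)&(Z>.119)&(Z<.131)
    P=m[s]; r=cv2.minAreaRect(P[:,:2].astype(np.float32)*1000); print(nm,'lid',s.sum(),r,np.median(P[:,2]))
    s=(X>.5)&(X<.6)&(Y<-.1)&(Y>-.22)&(Z>.155)&(Z<.17); P=m[s]; print('knob',s.sum(),P[:,:2].min(0)/2+P[:,:2].max(0)/2,np.median(P,0))
    s=(X>.44)&(X<.53)&(Y<-.3)&(Y>-.42)&(Z>.095)&(Z<.12); P=m[s]; print('jar',s.sum(),P.min(0),P.max(0),np.median(P,0))
    s=(X>.57)&(X<.66)&(Y<-.27)&(Y>-.39)&(Z>.125)&(Z<.15); P=m[s]; print('jarA',s.sum(),P.min(0),P.max(0),np.median(P,0))
    s=(X>.40)&(X<.52)&(Y<-.14)&(Y>-.25)&(Z>.142); P=m[s]; print('pin',s.sum(),P)
    s=(X>.38)&(X<.72)&(Y<.33)&(Y>.0)&(Z>.0095)&(Z<.022); P=m[s]; r=cv2.minAreaRect(P[:,:2].astype(np.float32)*1000); print('tray',s.sum(),r)
    s=(X>.62)&(X<.73)&(Y<.05)&(Y>-.06)&(Z>.01)&(Z<.06); P=m[s]; print('timer',P.min(0),P.max(0))
    s=(X>.62)&(X<1.1)&(Y<.3)&(Y>-.4)&(Z>.15)&(Z<.5); P=m[s]; print('grill',P.min(0),P.max(0))
    s=(X>.4)&(X<1.1)&(Y<.5)&(Y>-.4)&(Z>.5); P=m[s]; print('hood',P.min(0),P.max(0))
crop('top0',90,290,130,255,4,'t_crop2')
crop('side0',190,330,185,345,4,'s_crop2')
```

```text
top lid 3454 ((537.7803344726562, -167.9842529296875), (181.12863159179688, 187.26776123046875), 87.56039428710938) 0.12705864949933188
knob 112 [ 0.5501 -0.1687] [ 0.5505 -0.1673  0.1633]
jar 220 [ 0.4758 -0.3825  0.0952] [ 0.5198 -0.3389  0.1126] [ 0.4972 -0.3593  0.1063]
jarA 374 [ 0.5816 -0.3601  0.125 ] [ 0.6368 -0.3017  0.1449] [ 0.6084 -0.329   0.1383]
pin 23 [[ 0.4951 -0.1972  0.1676]
 [ 0.4951 -0.1997  0.168 ]
 [ 0.4952 -0.2025  0.1669]
 [ 0.4929 -0.1951  0.164 ]
 [ 0.4926 -0.1973  0.1667]
 [ 0.4924 -0.1995  0.169 ]
 [ 0.4925 -0.2023  0.1682]
 [ 0.4923 -0.2045  0.1703]
 [ 0.4919 -0.195   0.1485]
 [ 0.49   -0.1947  0.1664]
 [ 0.4893 -0.1962  0.1732]
 [ 0.4895 -0.1991  0.1714]
 [ 0.4899 -0.2023  0.1679]
 [ 0.4898 -0.2047  0.1688]
 [ 0.4893 -0.1951  0.1475]
 [ 0.488  -0.1957  0.16  ]
 [ 0.4876 -0.1976  0.1641]
 [ 0.4872 -0.1995  0.1687]
 [ 0.4874 -0.2024  0.167 ]
 [ 0.4878 -0.2058  0.1626]
 [ 0.4864 -0.1972  0.1504]
 [ 0.4855 -0.1984  0.1595]
 [ 0.4852 -0.2006  0.1619]]
tray 898 ((548.2186279296875, 158.8924560546875), (334.3283386230469, 315.9881896972656), 0.42553088068962097
[... 1082 characters left out ...]
63 -0.1918  0.1585]
 [ 0.4945 -0.2026  0.1483]
 [ 0.4918 -0.1971  0.1517]
 [ 0.4885 -0.2022  0.1485]
 [ 0.4859 -0.1962  0.1522]
 [ 0.4944 -0.2018  0.1452]
 [ 0.4921 -0.1901  0.1526]
 [ 0.4889 -0.1938  0.1502]
 [ 0.4858 -0.1951  0.1495]
 [ 0.4946 -0.1971  0.1447]
 [ 0.4917 -0.1949  0.1461]
 [ 0.4885 -0.1979  0.1442]
 [ 0.4857 -0.196   0.1453]
 [ 0.4916 -0.1948  0.1426]
 [ 0.4887 -0.194   0.1431]
 [ 0.4856 -0.1945  0.1428]]
tray 881 ((543.2372436523438, 145.99081420898438), (330.58526611328125, 288.2347106933594), 1.071108102798462)
timer [ 0.6201 -0.0273  0.0104] [0.7116 0.0494 0.0512]
grill [ 0.6816 -0.3121  0.2088] [1.1    0.3    0.4383]
hood [ 0.6696 -0.2537  0.514 ] [0.9952 0.4048 0.6488]
```

View pics/t_crop2.png

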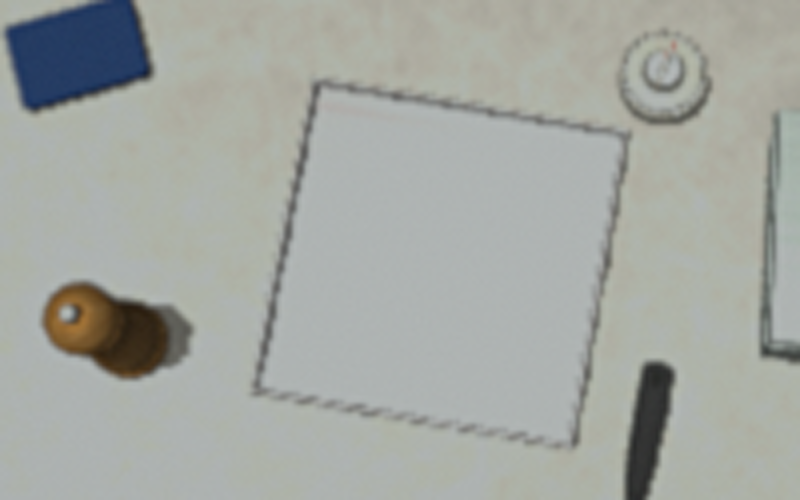

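View pics/s_crop2.png

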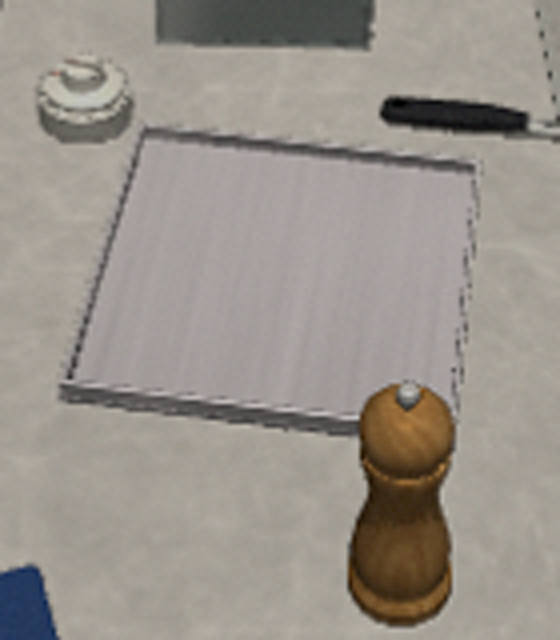

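Run:
```python
from h import *
np.set_printoptions(precision=4,suppress=True)
t=load('top0')[2]; s=load('side0')[2]
def tri(a,b):
    A=[];B=[]
    for c,(u,v) in((t,a),(s,b)):
        T=np.array(c['cam_to_world']); r=T[:3,:3]@ray(c,u,v); r/=np.linalg.norm(r); M=np.eye(3)-np.outer(r,r); A.append(M);B.append(M@T[:3,3])
    return np.linalg.lstsq(np.vstack(A),np.hstack(B),rcond=None)[0]
T=[(169,150.75),(247.25,163.25),(234,241),(153.75,227.75)]
P=np.array([atz(t,u,v,.016) for u,v in T]); print('tray',P[:,:2],P.mean(0), [np.linalg.norm(P[i]-P[i-1]) for i in range(4)],[np.arctan2(*(P[i]-P[(i+1)%4])[:2][::-1]) for i in range(4)])
S={0:(205.5,282.5),1:(226.25,217),2:(308.75,225.75)}
for k,v in S.items(): print(tri(T[k],v), atz(s,*v,.016))
L=[(285,158),(350,160.6),(349.4,217.6),(283.2,215.6)]
P=np.array([atz(t,u,v,.126) for u,v in L]); print('lid',P[:,:2],P.mean(0),[np.linalg.norm(P[i]-P[i-1]) for i in range(4)],[np.arctan2(*(P[i]-P[(i+1)%4])[:2][::-1]) for i in range(4)])
# side lid corners: crop5 offset (190,80)
def sc(x,y): return (190+x/5,80+y/5)
def tc(x,y): return (270+x/5,140+y/5)
for n,a,b in (('lidTL',tc(75,90),sc(192,412)),('lidBL',tc(66,378),sc(472,425)),('lidTR',tc(400,103),sc(212,246)),
 ('knobtop',tc(242,230),sc(336,272)),('pintop',tc(304,343),sc(434,237)),('pivot',tc(287,421),sc(499,286)),('jarcap',tc(583,342),sc(411,184))): print(n,tri(a,b))
print('at z: knob',atz(t,*tc(242,232),.162),'pin',atz(t,*tc(304,343),.167),'pivot',atz(t,*tc(287,421),.136),'jar',atz(t,*tc(582,343),.106))
```

```text
tray [[0.6742 0.2556]
 [0.6378 0.0216]
 [0.4078 0.0579]
 [0.4442 0.2928]] [0.541 0.157 0.016] [np.float64(0.23301669741828787), np.float64(0.23679336973580348), np.float64(0.2328691492644815), np.float64(0.23768117348174483)] [np.float64(1.416514243129776), np.float64(-0.15646177691973523), np.float64(-1.724472878534495), np.float64(2.9813223663435884)]
[0.6772 0.2573 0.0064] [0.6768 0.2653 0.016 ]
[0.638  0.0219 0.0082] [0.6361 0.031  0.016 ]
[0.4078 0.0583 0.0077] [0.4089 0.0672 0.016 ]
lid [[ 0.6307 -0.0829]
 [ 0.6251 -0.2611]
 [ 0.4687 -0.2561]
 [ 0.4729 -0.0778]] [ 0.5494 -0.1695  0.126 ] [np.float64(0.15787067160166884), np.float64(0.1782384179599843), np.float64(0.1564770807727169), np.float64(0.17838117421298252)] [np.float64(1.5394490922907784), np.float64(-0.03159564594226092), np.float64(-1.5943315737062433), np.float64(3.109129417206519)]
lidTL [ 0.6314 -0.0832  0.1216]
lidBL [ 0.4728 -0.0783  0.1162]
lidTR [ 0.6254 -0.2619  0.1213]
knobtop [ 0.5485 -0.1683  0.1614]
pintop [ 0.4891 -0.1995  0.1661]
pivot [ 0.4499 -0.195   0.1347]
jarcap [ 0.4961 -0.3637  0.1065]
at z: knob [ 0.5474 -0.1682  0.162 ] pin [ 0.4884 -0.1993  0.167 ] pivot [ 0.4499 -0.1948  0.136 ] jar [ 0.4959 -0.3633  0.106 ]
```

Results:

| Item | Position (m) | Yaw / note |
|---|---|---|
| Box | (0.549, -0.169) | yaw -0.03 |
| Pin | (0.489, -0.199) | top z 0.166 |
| Pivot | (0.450, -0.195) | matches the box-frame prediction; q ≈ 0.08 |
| Tray | (0.541, 0.157) | yaw -0.156 |
| Jar | (0.496, -0.361) | top z 0.106 |

I'll go above the pin with the jaws diagonal.

Request:
{"op": "arm_command", "data": {"moves": [2.39,2.82,0.2,0,0,-0.0953,35,2.39,2.82,0.2,0,0,-0.0953,35,2.39,2.82,0.2,0,0,-0.0953,35,2.39,2.82,0.2,0,0,-0.0953,35,2.39,2.82,0.2,0,0,-0.0953,35,2.39,2.82,0.2,0,0,-0.0953,35,2.39,2.82,0.2,0,0,-0.0953,35,2.39,2.82,0.2,0,0,-0.0953,35,2.39,2.82,0.2,0,0,-0.0953,35,2.39,2.82,0.2,0,0,-0.0953,35,2.39,2.82,0.2,0,0,-0.0953,35,2.39,2.82,0.2,0,0,-0.0953,35,0,0,0,0,0,0,35,0,0,0,0,0,0,35]}}

```text
t: 1.85
eef_pos: [0.4882, -0.2001, 0.2509]
orientation: [3.141, 0.001, -0.784]
contact_force: [0.9, 0.1, -0.2]
opening: 0.349
```

Request:
{"op": "arm_command", "data": {"moves": [0,0.1,-1.5,0,0,0,35,0,0,-1.5,0,0,0,35,0,0,-1.5,0,0,0,35,0,0,-1.5,0,0,0,35,0,0,-1.0,0,0,0,35,0,0,-0.8,0,0,0,35,0,0,-0.7,0,0,0,35,0,0,0,0,0,0,35]}}

```text
t: 2.85
eef_pos: [0.4885, -0.1988, 0.166]
orientation: [3.141, 0.001, -0.785]
contact_force: [-0.7, 0.1, 0.3]
opening: 0.35
```

Run:
```python
from h import *
cap('side','side1');cap('top','top1')
crop('side1',200,330,80,200,5,'s_crop3');crop('top1',260,420,130,260,4,'t_crop3')
print([(round(100*40*(np.cos(-(q+.031))-np.cos(-.11))/1000,2),round(100*.04*(np.sin(-(q+.031))+np.sin(.11)),2)) for q in np.linspace(.08,1.8,13)])
```

```text
[(np.float64(-0.0), np.float64(-0.0)), (np.float64(-0.1), np.float64(-0.57)), (np.float64(-0.29), np.float64(-1.11)), (np.float64(-0.55), np.float64(-1.62)), (np.float64(-0.88), np.float64(-2.09)), (np.float64(-1.27), np.float64(-2.51)), (np.float64(-1.72), np.float64(-2.86)), (np.float64(-2.21), np.float64(-3.15)), (np.float64(-2.74), np.float64(-3.37)), (np.float64(-3.3), np.float64(-3.5)), (np.float64(-3.87), np.float64(-3.56)), (np.float64(-4.44), np.float64(-3.53)), (np.float64(-5.0), np.float64(-3.43))]
```

View pics/s_crop3.png

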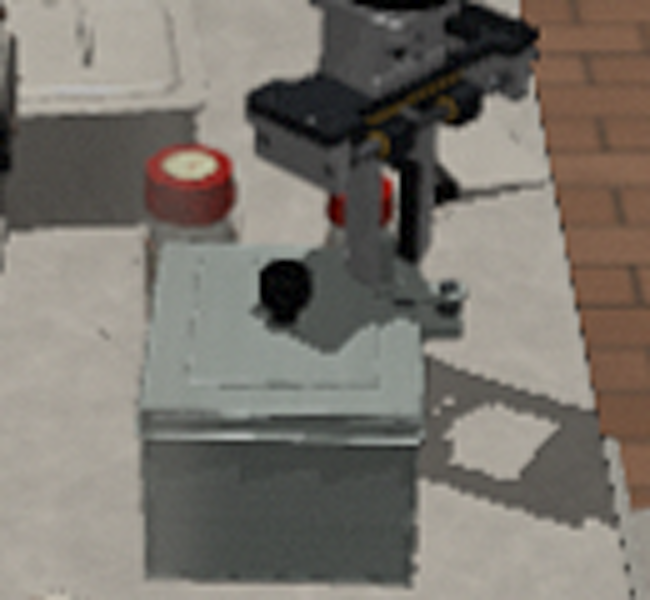

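View pics/t_crop3.png

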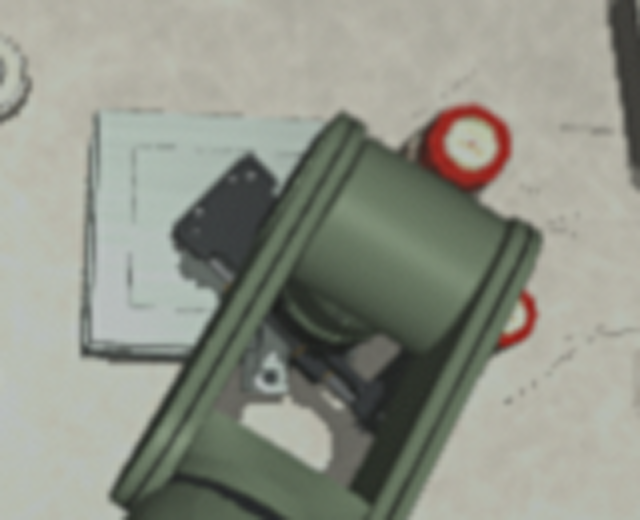

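The fingers straddle the pin, with the jaws along the (+x,+y) diagonal and clear of the knob. Next I'll narrow the gap and sweep the arc.

Request:
{"op": "arm_command", "data": {"moves": [0,0,-0.3,0,0,0,22,0,0,0,0,0,0,22,-0.1,-0.57,0,0,0,0,22,-0.19,-0.54,0,0,0,0,22,-0.26,-0.51,0,0,0,0,22,-0.33,-0.47,0,0,0,0,22,-0.39,-0.42,0,0,0,0,22,-0.45,-0.35,0,0,0,0,22,-0.49,-0.29,0,0,0,0,22,-0.53,-0.22,0,0,0,0,22,-0.56,-0.13,0,0,0,0,22,-0.57,-0.06,0,0,0,0,22,-0.57,0.03,0,0,0,0,22,-0.56,0.1,0,0,0,0,22,0,0,0,0,0,0,22,0,0,0,0,0,0,35,0,0,0,0,0,0,35]}}

```text
t: 5.08
eef_pos: [0.4385, -0.2333, 0.1633]
orientation: [3.141, 0.001, -0.785]
contact_force: [0.1, -0.7, 0.7]
opening: 0.348
```

Run:
```python
from h import *
cap('side','side2')
crop('side2',200,330,80,200,5,'s_crop4')
```

```text
(no output)
```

View pics/s_crop4.png

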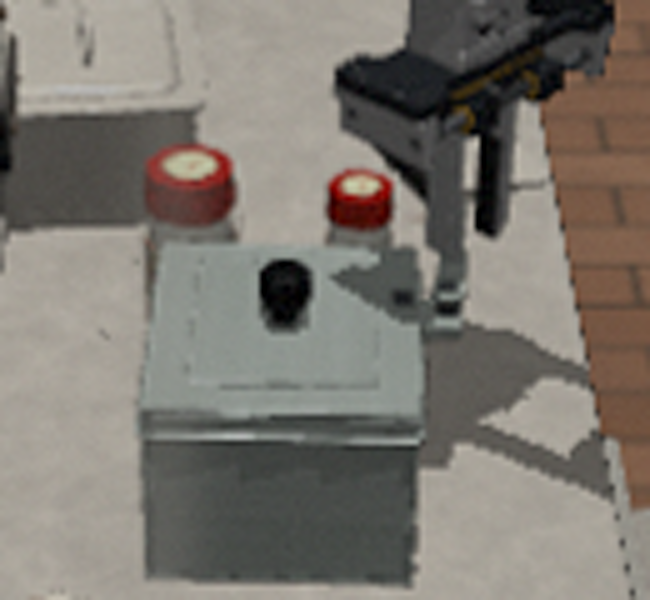

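The hasp has swung clear, and the strap now points out of the wall to the right. I'll lift and go over the knob.

Request:
{"op": "arm_command", "data": {"moves": [0,0,1.5,0,0,0,35,0,0,2.0,0,0,0,35,0,0,2.6,0,0,0,35,0,0,2.6,0,0,0,35,1.38,0.816,0,0,0,0.0943,75,1.38,0.816,0,0,0,0.0943,75,1.38,0.816,0,0,0,0.0943,75,1.38,0.816,0,0,0,0.0943,75,1.38,0.816,0,0,0,0.0943,75,1.38,0.816,0,0,0,0.0943,75,1.38,0.816,0,0,0,0.0943,75,1.38,0.816,0,0,0,0.0943,75,0,0,0,0,0,0,75,0,0,0,0,0,0,75]}}

```text
t: 6.88
eef_pos: [0.5489, -0.1683, 0.2509]
orientation: [3.141, -0.0, -0.032]
contact_force: [-1.0, 0.3, 0.8]
opening: 0.753
```

Run:
```python
from h import *
cap('side','side3');cap('top','top3')
crop('side3',180,330,40,200,4,'s_crop5');crop('top3',260,420,130,260,4,'t_crop5')
```

```text
(no output)
```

View pics/s_crop5.png

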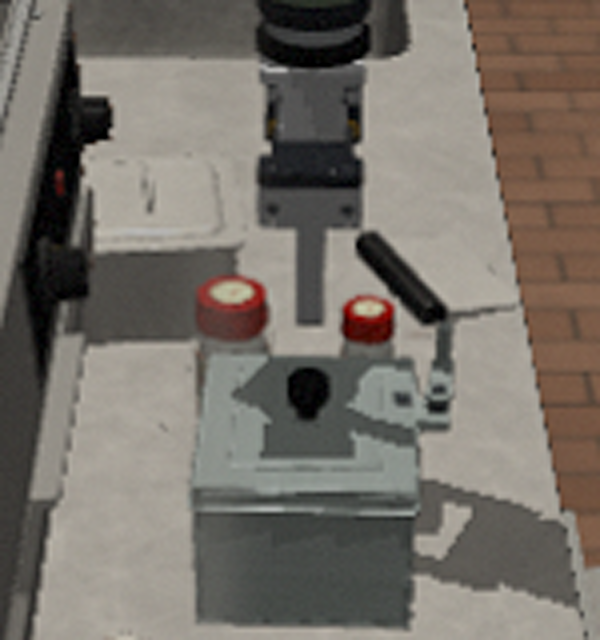

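View pics/t_crop5.png

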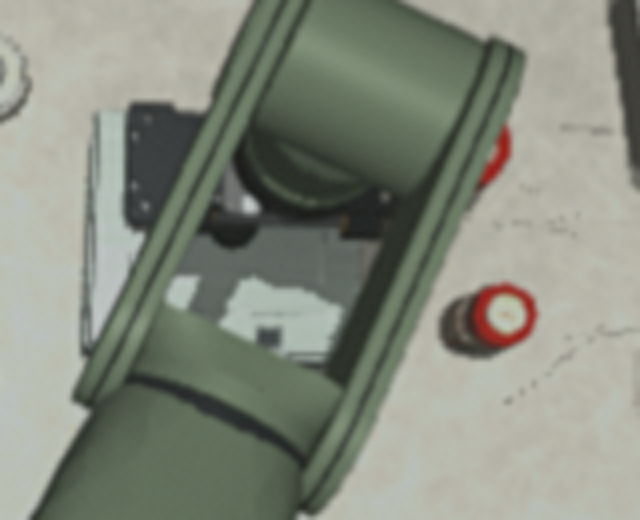

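Run:
```python
from h import *
np.set_printoptions(precision=3,suppress=True)
m=pmap('top3'); X,Y,Z=m[...,0],m[...,1],m[...,2]
s=(Z>.2)&(Y<.0)&(Y>-.32)&(X<.72)
for v in range(100,200,8):
    r=[(u,m[v,u]) for u in range(250,400,15) if s[v,u]]
    print(v,[tuple(np.round(b,2)) for a,b in r])
```

```text
100 [(np.float64(0.71), np.float64(-0.02), np.float64(0.36)), (np.float64(0.71), np.float64(-0.06), np.float64(0.36)), (np.float64(0.71), np.float64(-0.09), np.float64(0.36)), (np.float64(0.71), np.float64(-0.12), np.float64(0.37)), (np.float64(0.71), np.float64(-0.16), np.float64(0.37)), (np.float64(0.71), np.float64(-0.19), np.float64(0.37)), (np.float64(0.71), np.float64(-0.22), np.float64(0.37)), (np.float64(0.71), np.float64(-0.26), np.float64(0.36))]
108 [(np.float64(0.71), np.float64(-0.02), np.float64(0.31)), (np.float64(0.71), np.float64(-0.06), np.float64(0.31)), (np.float64(0.71), np.float64(-0.09), np.float64(0.31)), (np.float64(0.71), np.float64(-0.13), np.float64(0.32)), (np.float64(0.71), np.float64(-0.16), np.float64(0.32)), (np.float64(0.69), np.float64(-0.19), np.float64(0.37)), (np.float64(0.71), np.float64(-0.23), np.float64(0.32)), (np.float64(0.71), np.float64(-0.27), np.float64(0.32))]
116 [(np.float64(0.7), np.float64(-0.02), np.float64(0.28)), (np.float64(0.71), np.float64(-0.06), np.float64(0.24)), (np.float64(0.72), np.float64(-0.1), np.float64(0.24)), (np.
[... 2019 characters left out ...]
), (np.float64(0.51), np.float64(-0.17), np.float64(0.58)), (np.float64(0.5), np.float64(-0.19), np.float64(0.61))]
180 [(np.float64(0.53), np.float64(-0.09), np.float64(0.37)), (np.float64(0.49), np.float64(-0.09), np.float64(0.62)), (np.float64(0.52), np.float64(-0.14), np.float64(0.42)), (np.float64(0.51), np.float64(-0.17), np.float64(0.46)), (np.float64(0.53), np.float64(-0.22), np.float64(0.37)), (np.float64(0.49), np.float64(-0.19), np.float64(0.62))]
188 [(np.float64(0.51), np.float64(-0.22), np.float64(0.35)), (np.float64(0.47), np.float64(-0.19), np.float64(0.62))]
196 [(np.float64(0.46), np.float64(-0.06), np.float64(0.63)), (np.float64(0.47), np.float64(-0.17), np.float64(0.57))]
```

View pics/top3.png

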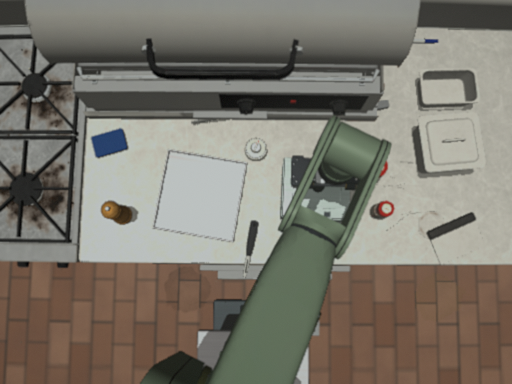

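The wrist stays about 7 cm off the grill handle. I'll descend to the knob and grip it.

Request:
{"op": "arm_command", "data": {"moves": [0,0,-2.0,0,0,0,75,0,0,-2.0,0,0,0,75,0,0,-2.0,0,0,0,75,0,0,-1.5,0,0,0,75,0,0,-1.2,0,0,0,75,0,0,-0.7,0,0,0,75,0,0,0,0,0,0,60,0,0,0,0,0,0,45,0,0,0,0,0,0,35,0,0,0,0,0,0,0,0,0,0,0,0,0,0,0,0,0,0,0,0,0]}}

```text
t: 8.48
eef_pos: [0.5494, -0.1683, 0.1569]
orientation: [3.141, -0.001, -0.03]
contact_force: [0.2, -0.4, 1.0]
opening: 0.33
```

The opening is 31 mm, which matches the knob. Lifting.

Request:
{"op": "arm_command", "data": {"moves": [0,0,0,0,0,0,0,0,0,0.3,0,0,0,0,0,0,0.5,0,0,0,0,0,0,0.8,0,0,0,0,0,0,1.0,0,0,0,0,0,0,1.0,0,0,0,0,0,0,1.2,0,0,0,0,0,0,1.0,0,0,0,0,0,0,0.7,0,0,0,0,0,0,0,0,0,0,0]}}

```text
t: 9.72
eef_pos: [0.5495, -0.1682, 0.2223]
orientation: [3.141, -0.001, -0.03]
contact_force: [0.2, -0.7, -2.3]
opening: 0.326
```

Run:
```python
from h import *
cap('side','side4')
crop('side4',180,330,20,200,4,'s_crop6')
```

```text
(no output)
```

View pics/s_crop6.png

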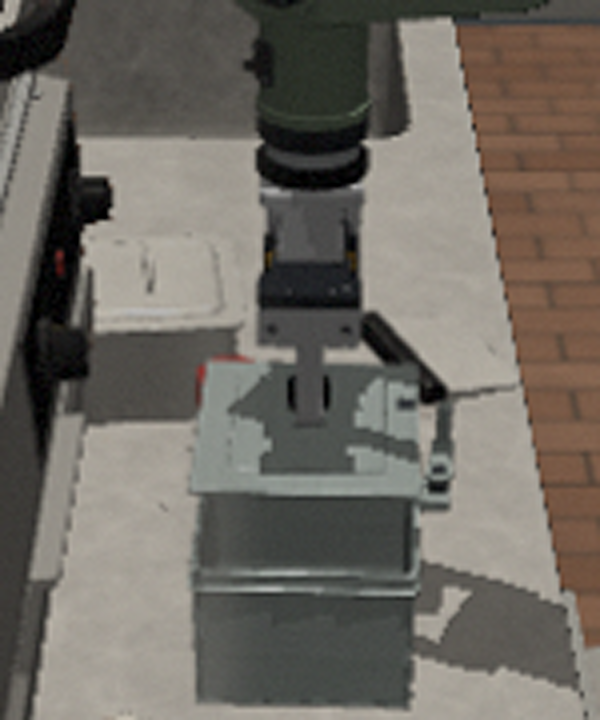

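The lid is held level and clear of the box. Carrying it to the tray.

Request:
{"op": "arm_command", "data": {"moves": [-0.05,0.8,0,0,0,-0.008,0,-0.05,1.6,0,0,0,-0.008,0,-0.05,2.3,0,0,0,-0.008,0,-0.05,2.3,0,0,0,-0.008,0,-0.05,2.3,0,0,0,-0.008,0,-0.05,2.3,0,0,0,-0.008,0,-0.05,2.3,0,0,0,-0.008,0,-0.05,2.3,0,0,0,-0.008,0,-0.05,2.3,0,0,0,-0.008,0,-0.05,2.3,0,0,0,-0.008,0,-0.05,2.3,0,0,0,-0.008,0,-0.05,2.3,0,0,0,-0.008,0,-0.05,2.3,0,0,0,-0.008,0,-0.05,2.3,0,0,0,-0.008,0,-0.05,1.6,0,0,0,-0.008,0,-0.05,0.9,0,0,0,-0.006,0,0,0,0,0,0,0,0,0,0,0,0,0,0,0]}}

```text
t: 12.02
eef_pos: [0.5411, 0.1565, 0.2214]
orientation: [3.141, 0.0, -0.157]
contact_force: [-0.7, -0.7, -2.9]
opening: 0.325
```

Run:
```python
from h import *
cap('side','side5');cap('top','top5')
crop('top5',100,300,120,260,4,'t_crop7')
```

```text
(no output)
```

View pics/side5.png

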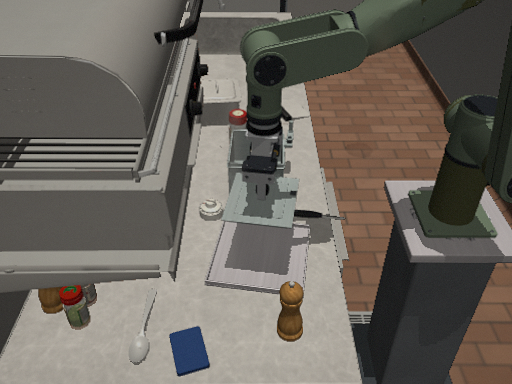

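View pics/t_crop7.png

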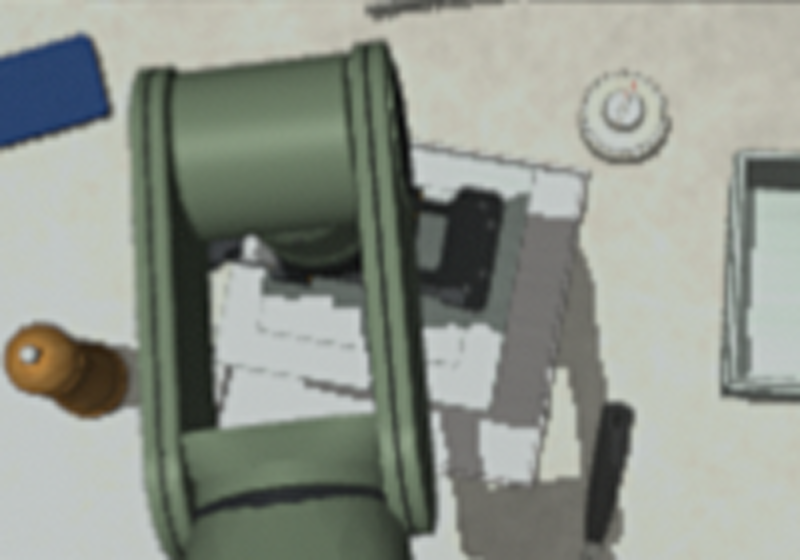

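The lid's edges are parallel to the tray's and it sits within the tray. I'll lower it, slowly at the end.

Request:
{"op": "arm_command", "data": {"moves": [0,0,-1.0,0,0,0,0,0,0,-1.8,0,0,0,0,0,0,-1.8,0,0,0,0,0,0,-1.8,0,0,0,0,0,0,-1.8,0,0,0,0,0,0,-1.8,0,0,0,0,0,0,-1.8,0,0,0,0,0,0,-1.8,0,0,0,0,0,0,-1.2,0,0,0,0,0,0,-0.8,0,0,0,0,0,0,-0.5,0,0,0,0,0,0,-0.5,0,0,0,0,0,0,-0.3,0,0,0,0,0,0,-0.2,0,0,0,0,0,0,-0.1,0,0,0,0,0,0,0,0,0,0,0,0,0,0,0,0,0,0]}}

```text
t: 14.25
eef_pos: [0.5412, 0.157, 0.0496]
orientation: [-3.142, -0.0, -0.156]
contact_force: [0.2, -0.4, -2.4]
opening: 0.327
```

Request:
{"op": "arm_command", "data": {"moves": [0,0,-0.1,0,0,0,0,0,0,-0.08,0,0,0,0,0,0,0,0,0,0,0]}}

```text
t: 14.62
eef_pos: [0.541, 0.157, 0.0475]
orientation: [3.142, 0.0, -0.156]
contact_force: [-0.1, -0.2, -1.3]
opening: 0.327
```

Request:
{"op": "arm_command", "data": {"moves": [0,0,-0.05,0,0,0,0,0,0,-0.05,0,0,0,0,0,0,0,0,0,0,0]}}

```text
t: 15.0
eef_pos: [0.5411, 0.157, 0.0469]
orientation: [-3.142, -0.0, -0.156]
contact_force: [-1.2, -0.1, -1.6]
opening: 0.33
```

Request:
{"op": "arm_command", "data": {"moves": [0,0,-0.06,0,0,0,0,0,0,-0.06,0,0,0,0,0,0,0,0,0,0,0]}}

```text
t: 15.38
eef_pos: [0.5412, 0.157, 0.0468]
orientation: [3.141, 0.0, -0.156]
contact_force: [-3.4, -0.6, 6.6]
opening: 0.327
```

Contact at z = 0.0468, and 0.0469 was predicted. Releasing slowly and lifting off.

Request:
{"op": "arm_command", "data": {"moves": [0,0,0.06,0,0,0,0,0,0,0,0,0,0,38,0,0,0,0,0,0,50,0,0,0,0,0,0,65,0,0,0,0,0,0,70,0,0,1.0,0,0,0,70,0,0,2.0,0,0,0,70,0,0,3.0,0,0,0,70,0,0,4.0,0,0,0,70,0,0,4.0,0,0,0,70,0,0,4.0,0,0,0,70,0,0,2.5,0,0,0,70,0,0,0,0,0,0,80]}}

```text
t: 17.0
eef_pos: [0.5428, 0.1572, 0.2545]
orientation: [-3.14, -0.007, -0.156]
contact_force: [0.8, -0.3, -1.1]
opening: 0.77
```

Run:
```python
from h import *
cap('side','side6');cap('top','top6')
crop('side6',190,330,120,300,4,'s_crop8');crop('top6',250,420,120,250,4,'t_crop8')
```

```text
(no output)
```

View pics/s_crop8.png

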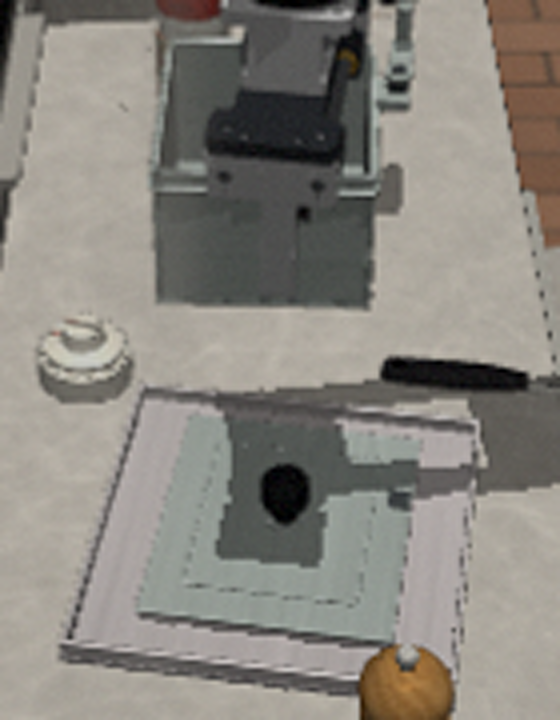

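View pics/t_crop8.png

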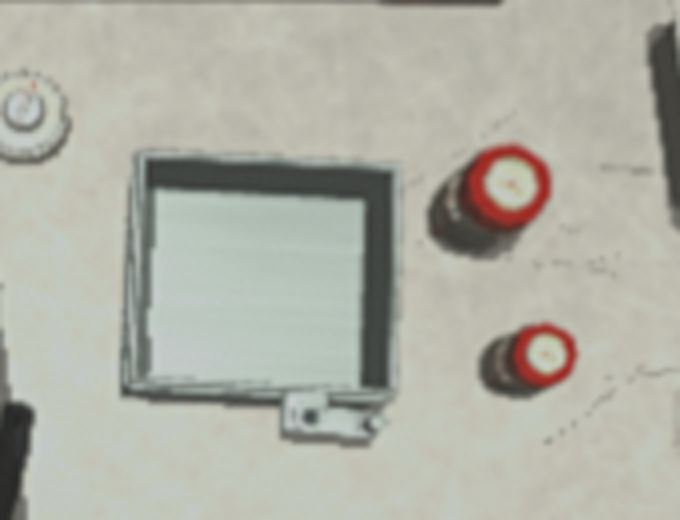

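The lid lies flat and centred in the tray, knob up. The box is empty and open, and the hasp is clear. Now to the jar at top px (385,209).

Request:
{"op": "arm_command", "data": {"moves": [-0.2,-2.0,0,0,0,0.009,80,-0.36,-4.0,0,0,0,0.009,80,-0.36,-4.0,0,0,0,0.009,80,-0.36,-4.0,0,0,0,0.009,80,-0.36,-4.0,0,0,0,0.009,80,-0.36,-4.0,0,0,0,0.009,80,-0.36,-4.0,0,0,0,0.009,80,-0.36,-4.0,0,0,0,0.009,80,-0.36,-4.0,0,0,0,0.009,80,-0.36,-4.0,0,0,0,0.009,80,-0.36,-4.0,0,0,0,0.009,80,-0.36,-4.0,0,0,0,0.009,80,-0.36,-4.0,0,0,0,0.009,80,-0.2,-1.8,0,0,0,0.009,80,0,0,0,0,0,0,80,0,0,0,0,0,0,80]}}

```text
t: 19.1
eef_pos: [0.494, -0.3595, 0.2504]
orientation: [-3.14, 0.001, -0.029]
contact_force: [-0.6, 0.4, 0.4]
opening: 0.799
```

Run:
```python
from h import *
np.set_printoptions(precision=4,suppress=True)
m=pmap('top6') ;X,Y,Z=m[...,0],m[...,1],m[...,2]
s=(X>.44)&(X<.53)&(Y<-.3)&(Y>-.42)&(Z>.095)&(Z<.12); P=m[s]; print('jar',P.min(0),P.max(0),np.median(P,0))
c=load('top6')[2]
print('jar',atz(c,250+546/4,120+353/4,.106))
L=[(137,154),(402,163),(396,393),(123,388)]
print('box',np.mean([atz(c,250+a/4,120+b/4,.122) for a,b in L],0),[atz(c,250+a/4,120+b/4,.122)[:2] for a,b in L])
cap('side','side7');cap('top','top7')
crop('side7',180,330,20,200,4,'s_crop9');crop('top7',250,420,120,250,4,'t_crop9')
```

```text
jar [ 0.4757 -0.3829  0.0952] [ 0.5197 -0.3385  0.1142] [ 0.4973 -0.3597  0.1065]
jar [ 0.4968 -0.3636  0.106 ]
box [ 0.5481 -0.1679  0.122 ] [array([ 0.6302, -0.0811]), array([ 0.6256, -0.2633]), array([ 0.4673, -0.2558]), array([ 0.4695, -0.0714])]
```

View pics/s_crop9.png

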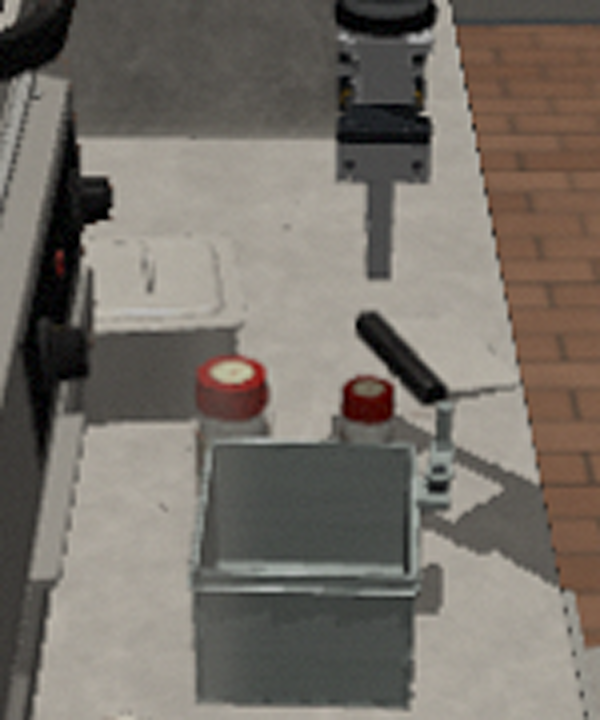

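View pics/t_crop9.png

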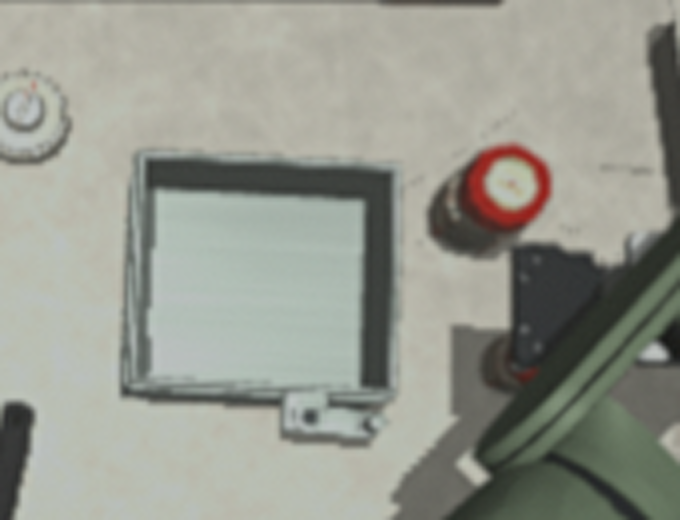

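The jar is at (0.497, -0.3615), and both views agree to 2 mm. I'll descend onto the cap and grip it.

Request:
{"op": "arm_command", "data": {"moves": [0.3,-0.2,-2.0,0,0,0,80,0,0,-2.5,0,0,0,80,0,0,-2.5,0,0,0,80,0,0,-2.5,0,0,0,80,0,0,-2.2,0,0,0,80,0,0,-1.6,0,0,0,80,0,0,-1.4,0,0,0,80,0,0,-1.0,0,0,0,80,0,0,0,0,0,0,70,0,0,0,0,0,0,60,0,0,0,0,0,0,54,0,0,0,0,0,0,51,0,0,0,0,0,0,40,0,0,0,0,0,0,0,0,0,0,0,0,0,0,0,0,0,0,0,0,0]}}

```text
t: 21.2
eef_pos: [0.4971, -0.3632, 0.0944]
orientation: [3.141, -0.001, -0.03]
contact_force: [-0.5, -0.4, 3.7]
opening: 0.468
```

Request:
{"op": "arm_command", "data": {"moves": [0,0,0.4,0,0,0,0,0,0,0.8,0,0,0,0,0,0,1.5,0,0,0,0,0,0,2.0,0,0,0,0,0,0,2.0,0,0,0,0,0,0,2.0,0,0,0,0,0,0,2.0,0,0,0,0,0,0,2.0,0,0,0,0,0,0,1.5,0,0,0,0,0,0,1.0,0,0,0,0,0,0,0.5,0,0,0,0,0,0,0,0,0,0,0]}}

```text
t: 22.7
eef_pos: [0.4969, -0.363, 0.251]
orientation: [-3.141, 0.0, -0.03]
contact_force: [-0.3, 0.2, -0.7]
opening: 0.467
```

Run:
```python
from h import *
cap('side','side8')
crop('side8',180,330,20,200,4,'s_crop10')
```

```text
(no output)
```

View pics/s_crop10.png

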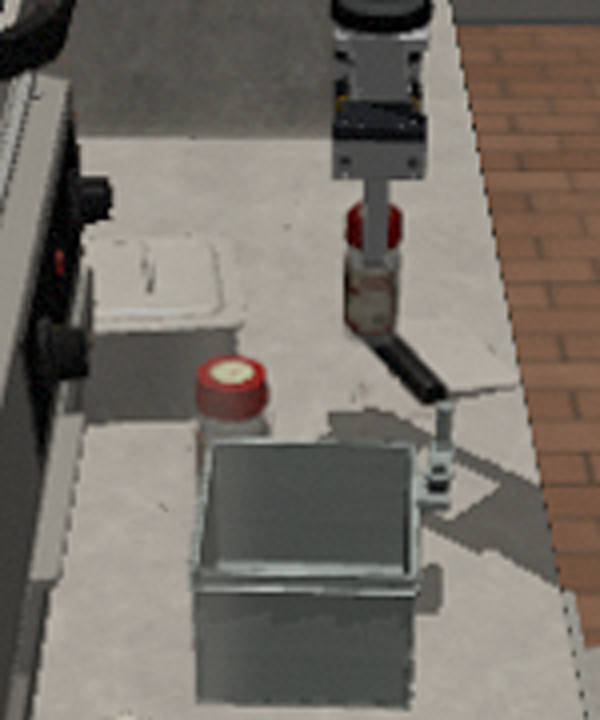

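The jar hangs upright and its bottom is at about 0.157 m. Moving over the box centre.

Request:
{"op": "arm_command", "data": {"moves": [0.2,0.8,0,0,0,0,0,0.45,1.7,0,0,0,0,0,0.45,1.7,0,0,0,0,0,0.45,1.7,0,0,0,0,0,0.45,1.7,0,0,0,0,0,0.45,1.7,0,0,0,0,0,0.45,1.7,0,0,0,0,0,0.45,1.7,0,0,0,0,0,0.45,1.7,0,0,0,0,0,0.45,1.7,0,0,0,0,0,0.45,1.7,0,0,0,0,0,0.2,1.0,0,0,0,0,0,0.1,0.6,0,0,0,0,0,0,0,0,0,0,0,0,0,0,0,0,0,0,0]}}

```text
t: 24.62
eef_pos: [0.5468, -0.1695, 0.251]
orientation: [3.141, 0.0, -0.031]
contact_force: [0.2, 0.3, -0.8]
opening: 0.468
```

Run:
```python
from h import *
cap('side','side9');cap('top','top9')
crop('side9',180,330,20,200,4,'s_crop11');crop('top9',250,420,120,250,4,'t_crop11')
```

```text
(no output)
```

View pics/s_crop11.png

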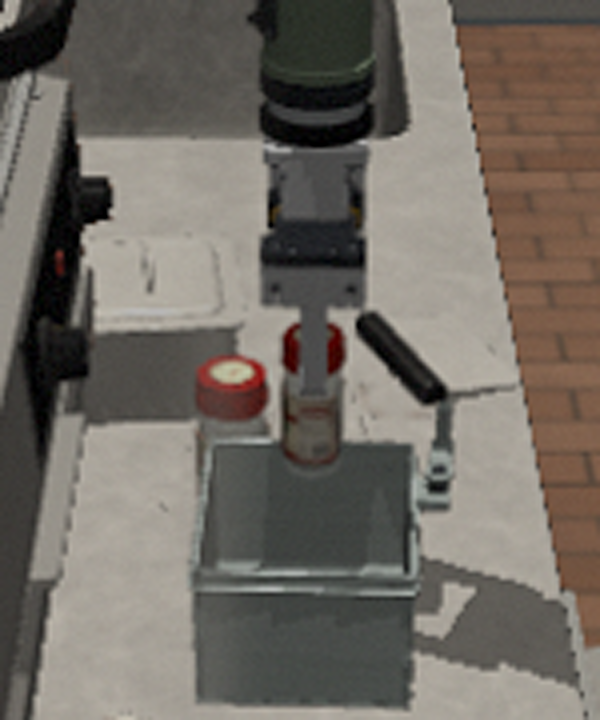

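View pics/t_crop11.png

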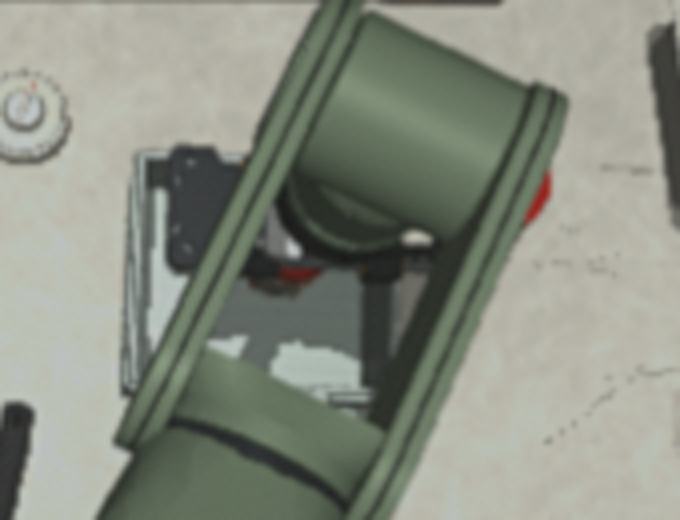

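Request:
{"op": "arm_command", "data": {"moves": [0,0,-1.0,0,0,0,0,0,0,-1.6,0,0,0,0,0,0,-1.6,0,0,0,0,0,0,-1.6,0,0,0,0,0,0,-1.6,0,0,0,0,0,0,-1.6,0,0,0,0,0,0,-1.6,0,0,0,0,0,0,-1.4,0,0,0,0,0,0,-1.0,0,0,0,0,0,0,-0.7,0,0,0,0,0,0,-0.5,0,0,0,0,0,0,-0.3,0,0,0,0,0,0,-0.2,0,0,0,0,0,0,-0.1,0,0,0,0,0,0,0,0,0,0,0,0,0,0,0,0,0,0]}}

```text
t: 26.72
eef_pos: [0.547, -0.169, 0.1032]
orientation: [3.141, -0.0, -0.03]
contact_force: [0.8, -0.5, -1.8]
opening: 0.466
```

Request:
{"op": "arm_command", "data": {"moves": [0,0,-0.1,0,0,0,0,0,0,-0.1,0,0,0,0,0,0,-0.06,0,0,0,0,0,0,0,0,0,0,0]}}

```text
t: 27.22
eef_pos: [0.5469, -0.169, 0.1005]
orientation: [-3.142, -0.0, -0.03]
contact_force: [-0.6, 1.2, -1.1]
opening: 0.465
```

Request:
{"op": "arm_command", "data": {"moves": [0,0,-0.06,0,0,0,0,0,0,-0.06,0,0,0,0,0,0,0,0,0,0,0]}}

```text
t: 27.6
eef_pos: [0.5473, -0.1691, 0.1004]
orientation: [3.141, -0.001, -0.03]
contact_force: [-1.3, 1.0, 5.5]
opening: 0.469
```

Contact at z = 0.1004, as predicted. Releasing and retreating.

Request:
{"op": "arm_command", "data": {"moves": [0,0,0.06,0,0,0,0,0,0,0,0,0,0,50,0,0,0,0,0,0,58,0,0,0,0,0,0,68,0,0,0,0,0,0,72,0,0,1.0,0,0,0,72,0,0,2.0,0,0,0,72,0,0,3.0,0,0,0,72,0,0,4.0,0,0,0,72,0,0,4.0,0,0,0,72,-1.5,-4.0,0,0,0,0,72,-1.5,-4.0,0,0,0,0,72,-1.5,-4.0,0,0,0,0,72,-1.5,-4.0,0,0,0,0,72,-1.5,-4.0,0,0,0,0,72,-1.5,-4.0,0,0,0,0,72,0,0,0,0,0,0,72,0,0,0,0,0,0,72]}}

```text
t: 29.85
eef_pos: [0.457, -0.4086, 0.2402]
orientation: [-3.141, -0.0, -0.031]
contact_force: [-1.4, 1.1, 0.4]
opening: 0.719
```

Run:
```python
from h import *
np.set_printoptions(precision=4,suppress=True)
cap('side','side10');cap('top','top10')
crop('top10',150,400,120,260,3,'t_crop12')
m=pmap('top10');X,Y,Z=m[...,0],m[...,1],m[...,2]
s=(X>.50)&(X<.60)&(Y<-.12)&(Y>-.22)&(Z>.095)&(Z<.125); P=m[s]; print('jar',P.min(0),P.max(0),np.median(P,0))
s=(X>.48)&(X<.60)&(Y<.22)&(Y>.1)&(Z>.008)&(Z<.03); print('lidtop',np.median(m[s],0)); s=(X>.50)&(X<.58)&(Y<.2)&(Y>.12)&(Z>.045); print('knob',np.median(m[s],0))
```

```text
jar [ 0.5252 -0.1894  0.0952] [ 0.5677 -0.1459  0.1198] [ 0.5469 -0.1679  0.1121]
lidtop [0.5369 0.1585 0.0182]
knob [0.5424 0.1581 0.0537]
```

View pics/t_crop12.png

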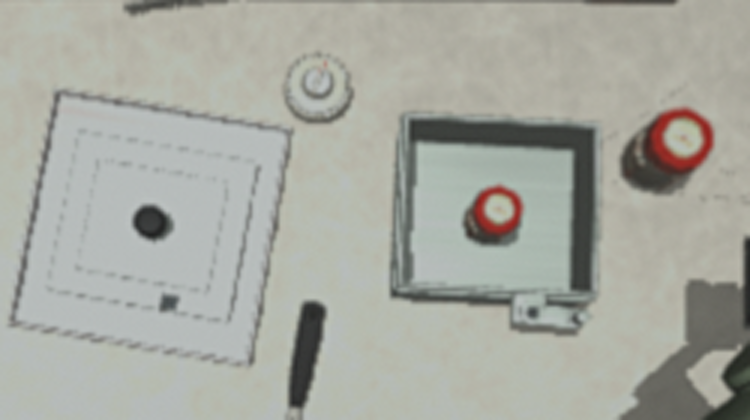

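View pics/side10.png

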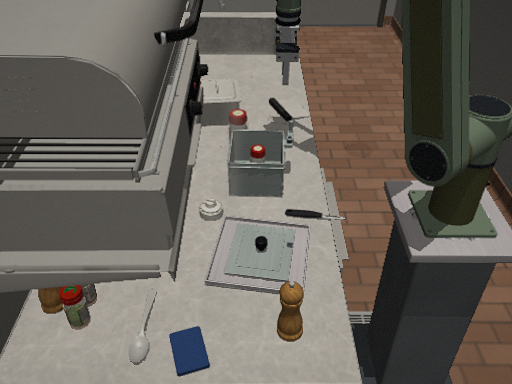

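The jar stands upright in the box with its cap top at 0.112 m, which is the floor's 0.006 plus the jar's 0.106. The lid lies flat and centred in the tray, the hasp is clear, and nothing else has moved. Handing in.

Run:
```python
from plant import bot
print(bot.close_job())
```

```text
the job is handed in; nothing more can be done
None
```

The job is done and handed in at about 30 s of the 67 s allowed; no verdict was reported. I swung the hasp off to about 1.7 rad, laid the lid flat, knob up, in the tray, stood the jar in the open box, and withdrew the arm.

**Last checks:**
- **Jar:** it stands upright near the middle of the box, at (0.547, -0.168). Its cap top is at 0.112 m, as expected.
- **Lid:** the plate top measured about 0.018 m and the knob top 0.054 m, against 0.016 and 0.054 m expected. It is inside the rim with its sides parallel to the tray's.
- **Hasp:** it stays swung clear of the box mouth. The 1.7 rad is judged from the arc I drove, not measured separately afterwards.
- **Forces:** contact was about 6 N when setting each piece down. I saw no high readings, though the force was only reported at the end of each move.
- **Everything else:** the timer, peeler, mill and the larger look-alike jar show no movement in the final pictures.

No check failed. The only disagreements were millimetre-level: jar positions from the two cameras differed by about 2–4 mm.

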